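Pack the locking-nut case

ROBOT

A 6-joint arm with a two-finger parallel gripper is mounted at the origin on the work surface. World frame = base frame: x ahead of the robot, y to its left, z up, the work surface at z = 0. Lengths are in mm, angles in degrees, forces in N, time in s.
With the tool pointing down it reaches from about 300 to 850 mm from the base axis. Payload 4.2 kg.
Tool frame: the origin (TCP) lies at the very end of the fingers, on their centre line; the grasp point (between the pads) lies 19 mm behind it (env.grip_depth is the distance from the TCP to the grasp point, in mm); z points along the fingers, y is the line along which they close (so a half turn about z gives the same grasp; the last joint's range is limited). The gripper opens to 91 mm and grips with 3 to 60 N. Pads are 32 mm wide; open, the fingers measure 118 mm over their backs; the gripper's body (76 mm by 178 mm) begins 60 mm behind the grasp point.
Start: joints at [-70.875, 18.312, 89.639, -0, 72.044, -1.146], TCP at [199.221, -539.402, 213.976] pointing down, gripper open.
Joint ranges: [-177.97, 177.97], [-48.28, 115.42], [12.27, 149.76], [-77.06, 257.06], [2.81, 150.46], [-146.56, 146.56]. Speed limits (degrees/s): [147.25, 147.25, 180, 180, 180, 180].

INTERFACE

Orientations are given as [roll, pitch, yaw] about the fixed x, y, z axes, in that order (R = Rz(yaw) Ry(pitch) Rx(roll)).
In Python, from workcell import env, cams gives the robot as it stands.
- The arm moves only by the tool apply_moves, never from a script. Its argument "deltas" is a list of rows, each a list of 5 numbers: the shift along the tool's x, y, z in m, then the turn about the tool's z in rad, then the opening, from -1 (shut) to 1 (fully open), so that 0 is half open. In form: [[tx, ty, tz, roll, gripper], ...]. A call has 1 to 5 rows; each row is the pose to reach, as a shift and turn from the pose commanded when the call began, along the tool's axes at that moment; what a row does not reach only later rows make up. A row lasts 1/10 s, in which the tool goes at most 50 mm and 8.59 degrees, less where a joint would pass 70% of its speed; a pose out of reach is approached as far as the arm can. A call with a gripper value outside its range is refused whole. The fingers move at their own pace and stop on an object; "grip_force" is the grip in N (left out, the last holds). Time passes only in rows, so rows that repeat a pose let the fingers close. It gives the time, the measured TCP pose, the force, the opening and the grip force at its end, in the units of the state.
- env.state(): the state, without advancing time (a new reading comes with each control period).
- cams.grab_frame(name): name is "side" or "top"; returns the picture (480x640x3 uint8, blue, green, red); there is no depth.
- cams.get_calibration(name): a dict with "mtx" (3x3 intrinsics, pixels), "eye" and "attitude" of the camera in the world. Camera axes: x right, y down, z forward; pixel columns grow to the right and rows downward; lengths in mm; the calibration is good to about 2 mm. A picture is of the moment at which its call begins. get_calibration takes no time and is no camera call.
- env.job_done(): hands the job in; it is judged then, once.
The state is a dict: "time_s": time; "qpos": joint angles; "qvel": joint speeds; "effort": joint torques, N m; "ee_pos": TCP position; "ee_rot": TCP orientation; "force": force on the tool from outside, world axes, zero at the start; "torque": the same for the moment, N m; "gripper_width": finger opening in mm; "gripper_force": force on a finger pad.
Only numpy, scipy, OpenCV 4.12 (cv2) and the standard library are available. Lean on these libraries where they do the work, as an engineer would, in place of code of your own. Each camera call takes 0.05 s, during which the arm holds its last target. There are 200 camera calls.

TASK

Pack the locking-nut case: stand each of the three colour-capped chrome spline lug nuts upright in the case's cup of the same colour, and stand the black steel adapter key, hexagon end up, in the black cup. Leave the plain chrome hex nut and the black impact socket standing where they are, without knocking them.

Things in the scene. Friction and masses are not known exactly. Their poses are not given: they have to be found in the camera images.
- red_nut: Chrome spline lug nut standing upright: round, 24 mm across, 50 mm tall, about 90 g, fine splines down its side; its top 12 mm is a red cap. Origin at the centre of its underside, z up along its axis.
- blue_nut: Chrome spline lug nut standing upright: round, 24 mm across, 50 mm tall, about 90 g, fine splines down its side; its top 12 mm is a blue cap. Origin at the centre of its underside, z up along its axis.
- yellow_nut: Chrome spline lug nut standing upright: round, 24 mm across, 50 mm tall, about 90 g, fine splines down its side; its top 12 mm is a yellow cap. Origin at the centre of its underside, z up along its axis.
- key: Black steel adapter key for the spline nuts, standing upright, 52 mm tall, about 160 g, all black: the lower 28 mm is round, 26 mm across, the upper 24 mm is a slimmer hexagon 19 mm across its flats (22 mm across corners), any way round. Origin at the centre of its underside, z up along its axis.
- red_cup: Red square open cup for the red-capped spline nut, fixed in the grey case. Outside 54 x 54 mm, 12 mm high; walls and floor 3 mm thick. Origin at the centre of its underside (4 mm above the work surface), z up, x and y along its sides. The four cups stand two by two, in any arrangement, 62 mm between centres.
- blue_cup: Blue square open cup for the blue-capped spline nut, fixed in the grey case. Outside 54 x 54 mm, 12 mm high; walls and floor 3 mm thick. Origin at the centre of its underside (4 mm above the work surface), z up, x and y along its sides. The four cups stand two by two, in any arrangement, 62 mm between centres.
- yellow_cup: Yellow square open cup for the yellow-capped spline nut, fixed in the grey case. Outside 54 x 54 mm, 12 mm high; walls and floor 3 mm thick. Origin at the centre of its underside (4 mm above the work surface), z up, x and y along its sides. The four cups stand two by two, in any arrangement, 62 mm between centres.
- black_cup: Black square open cup for the adapter key, fixed in the grey case. Outside 54 x 54 mm, 12 mm high; walls and floor 3 mm thick. Origin at the centre of its underside (4 mm above the work surface), z up, x and y along its sides. The case is 138 mm square, its walls 4 mm thick and 20 mm high; its lid lies open beyond it, 32 mm high, to 225 mm from the case's centre.
- hex_nut: Look-alike, to be left alone: plain chrome hexagon lug nut, no coloured cap, 25 mm across with a 34 mm round washer foot 6 mm high, 43 mm tall, standing upright. Origin at the centre of its underside.
- socket: Look-alike, to be left alone: black impact socket, round, 34 mm across, 46 mm tall, standing upright, open bore 22 mm at the top with a bright steel ring around its mouth and another round its side. Origin at the centre of its underside. (A glass ramekin and an orange tire gauge in the insert's far corners are not part of the job.)

How it is judged:
By the outcome, as a careful person would: the job done as asked, in the order asked, and still so for the second after the job is handed in, with the robot touching nothing.
It also fails if it takes over 88 s, if anything falls off the work surface, if the arm or the gripper's body presses on something with over 40 N, if the wrist force passes 120 N, or if a joint passes its speed limit or range.

## Working session

There is one attempt and no reset: what is moved stays moved. The work goes in short steps, Python scripts to look and compute and a tool call to move; the robot and the scene stay as the last step left them, time stands still between calls to the robot, and variables do not carry over. Pictures are saved under pics/ and viewed, at most 17 in all, crops included, and the job is handed in when it is done.

Besides the shell and the picture viewer there is one more tool, called after "Emit:" by a JSON object that holds its "op" and its "data". apply_moves: Moves the arm, as the interface text tells. Its arguments: {"type":"object","properties":{"deltas":{"type":"array"},"grip_force":{"type":"number"}},"required":["deltas"]}

```bash
mkdir -p pics; ls
python3 - <<'E'
from workcell import env, cams
import cv2
for n in("top","side"):
    cv2.imwrite(f"pics/{n}0.png",cams.grab_frame(n)); print(n,cams.get_calibration(n))
print(env.state())
E
```

```text
pics
top {'mtx': array([[595.37880216,   0.        , 327.33228257],
       [  0.        , 595.37880216, 231.94985868],
       [  0.        ,   0.        ,   1.        ]]), 'eye': array([ 394.15796693,    7.82276657, 1399.71715381]), 'attitude': array([-175.40618624,    0.30202591,  -90.9812844 ])}
side {'mtx': array([[602.85271631,   0.        , 317.50346902],
       [  0.        , 602.85271631, 231.07777667],
       [  0.        ,   0.        ,   1.        ]]), 'eye': array([307.19188158, 742.08446099, 830.01292999]), 'attitude': array([-135.0946395 ,   -0.65612176, -164.17102864])}
{'time_s': 0.1, 'qpos': array([-7.08751857e+01,  1.83468178e+01,  8.97007979e+01,  2.91743204e-05,
        7.20448469e+01, -1.14504657e+00]), 'qvel': array([ 0.00199236, -0.18009389, -0.12798668,  0.08434622,  0.01331632,
        0.05414175]), 'effort': array([ 1.60399886e-04, -4.13333845e+01, -2.32508433e+01,  7.27462582e-02,
        4.21212043e-02, -4.38673669e-05]), 'ee_pos': array([ 199.05913855, -538.94295429,  213.20663503]), 'ee_rot': array([-1.79907556e+02, -1.87545946e-03,  2.02698503e+01]), 'force': array([-0.29062582,  0.76860167, -0.84029383]), 'torque': array([0.03378131, 0.04140535, 0.03621062]), 'gripper_force': 0.0, 'gripper_width': 90.9749830375738}
```

View pics/top0.png

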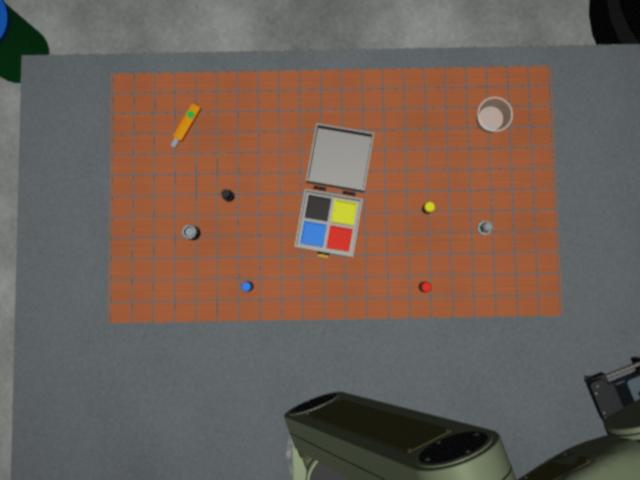

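View pics/side0.png

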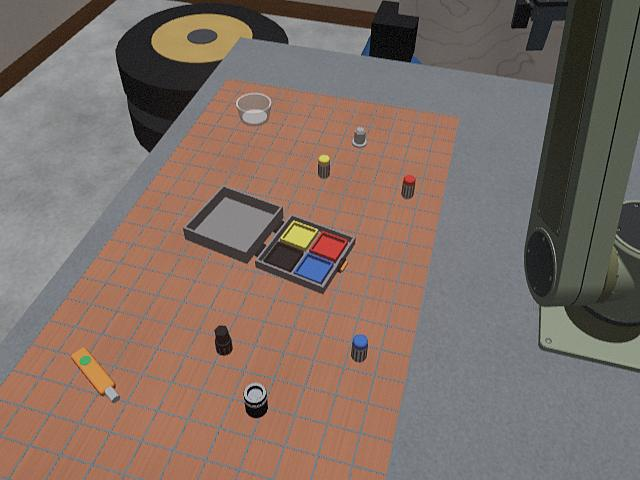

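The top view shows the red nut at (425,287), blue (247,286), yellow (429,207) and key (228,195). The socket is at (191,232) and the hex nut at (485,228). The cups are black (317,207), yellow (343,211), blue (313,234) and red (340,238). The side view confirms that everything stands upright, with the key's slim end up.

```bash
cat > h.py <<'E'
import cv2, numpy as np
from workcell import env, cams
from scipy.spatial.transform import Rotation as R
def ray(n,uv):
    c=cams.get_calibration(n); d=R.from_euler('xyz',c['attitude'],degrees=True).as_matrix()@np.linalg.inv(c['mtx'])@[uv[0],uv[1],1]
    return np.array(c['eye']),d
def onz(n,uv,z):
    e,d=ray(n,uv); return (e+d*(z-e[2])/d[2])[:2]
def tri(a,b):
    (e1,d1),(e2,d2)=ray("top",a),ray("side",b)
    s=np.linalg.lstsq(np.c_[d1,-d2],e2-e1,rcond=None)[0]; p,q=e1+s[0]*d1,e2+s[1]*d2
    return (p+q)/2,np.linalg.norm(p-q)
def mask(im,c):
    h=cv2.cvtColor(im,cv2.COLOR_BGR2HSV)
    r={'red':[((0,190,90),(5,255,255)),((174,190,90),(180,255,255))],'blue':[((100,130,70),(125,255,255))],
       'yellow':[((25,150,90),(34,255,255))],'black':[((0,0,0),(180,255,40))]}[c]
    return sum(cv2.inRange(h,*x) for x in r).clip(0,255).astype(np.uint8)
def blobs(im,c,roi,amin=15):
    x0,y0,x1,y1=roi; m=np.zeros(im.shape[:2],np.uint8); m[y0:y1,x0:x1]=mask(im,c)[y0:y1,x0:x1]
    n,l,s,ce=cv2.connectedComponentsWithStats(m)
    return [(int(s[i,4]),ce[i].round(1),s[i,:4].tolist()) for i in range(1,n) if s[i,4]>=amin]
E
python3 - <<'E'
from h import *
T,S=cv2.imread("pics/top0.png"),cv2.imread("pics/side0.png")
for c in('red','blue','yellow','black'):
    print(c)
    for n,i,roi in(("top",T,(120,80,550,315)),("side",S,(150,120,450,420))):
        for a,ce,bb in blobs(i,c,roi): print(n,a,ce,bb,'z16',onz(n,ce,16).round(1),'z48',onz(n,ce,48).round(1))
E
```

```text
red
top 406 [339.  237.9] [328, 227, 23, 23] z16 [491.1 -13.7] z48 [488.8 -13.2]
top 85 [425.6 286.6] [421, 282, 11, 10] z16 [ 374.7 -211.8] z48 [ 375.1 -206.8]
blue
top 480 [312.9 233.5] [301, 221, 25, 25] z16 [502.4  46.9] z48 [499.9  46. ]
top 74 [246.3 286. ] [242, 282, 10, 9] z16 [383.2 203. ] z48 [383.4 198.5]
side 598 [313.1 268. ] [294, 253, 39, 30] z16 [501.6  51.3] z48 [493.9  78.4]
side 148 [360.  340.6] [353, 335, 15, 13] z16 [385.5 179.8] z48 [382.5 201.9]
yellow
top 467 [343.5 212. ] [332, 200, 24, 25] z16 [551.6 -25.4] z48 [547.9 -24.6]
top 79 [428.9 206.6] [424, 202, 10, 10] z16 [ 560.7 -225.2] z48 [ 556.9 -219.8]
black
top 38 [229.5 196.2] [226, 192, 7, 8] z16 [593.6 241.2] z48 [589.  235.8]
side 266 [157.  132.8] [150, 120, 25, 31] z16 [ 953.9 -240.3] z48 [ 928.5 -201.6]
side 211 [223.1 343.6] [215, 330, 17, 25] z16 [595.3 247.1] z48 [583.9 266.5]
side 38 [253.5 388.6] [247, 386, 16, 9] z16 [520.6 309.6] z48 [512.2 326.6]
side 50 [255.3 401.4] [244, 394, 23, 12] z16 [510.7 328.9] z48 [502.7 345.1]
side 198 [256.6 410.6] [245, 401, 23, 17] z16 [503.8 342.4] z48 [496.1 358.1]
```

Run:
```python
from h import *
T,S=cv2.imread("pics/top0.png"),cv2.imread("pics/side0.png")
a=cv2.resize(T[175:215,208:248],(400,400),interpolation=0);b=cv2.resize(S[320:360,203:243],(400,400),interpolation=0)
cv2.imwrite("pics/key.png",np.hstack([a,b]))
```

```text
(no output)
```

View pics/key.png

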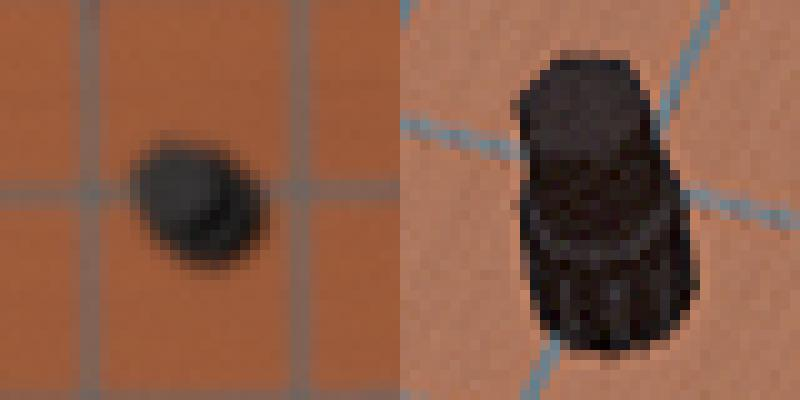

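The key crop shows the hexagon's top face centred near (225.6,193.3) in the top view and (221.0,330.0) in the side view. I'll triangulate it.

Run:
```python
from h import *
print(tri((225.6,193.3),(221,330)),onz("top",(225.6,193.3),52),onz("side",(221,330),52))
print('blue',tri((246.3,286),(360,340.6)))
S=cv2.imread("pics/side0.png");T=cv2.imread("pics/top0.png")
for p in((409,180),(324,160)):print(cv2.cvtColor(S[p[1]-1:p[1]+2,p[0]-1:p[0]+2],cv2.COLOR_BGR2HSV)[1])
# socket/hex tops
print('socket',onz("side",(257,391),46),onz("top",(190,231.5),46),'hex',onz("top",(485.5,227),43))
```

```text
(array([595.93031856, 244.54289955,  49.2726197 ]), np.float64(0.6276725121498629)) [595.21718945 243.97379068] [595.23973723 246.32444883]
blue (array([383.11774987, 199.07932655,  43.83145462]), np.float64(0.5249137153056714))
[[  2 178 196]
 [  1 176 199]
 [  1 177 196]]
[[ 28 133 209]
 [ 28 134 210]
 [ 28 133 209]]
socket [506.54613603 327.76953731] [509.57144762 326.69909251] hex [ 508.27876304 -348.36153306]
```

Emit:
{"op": "apply_moves", "data": {"deltas": [[0.02,-0.018,0,-0.14,0],[0.055,-0.049,0,-0.28,0],[0.09,-0.08,0,-0.42,0],[0.125,-0.112,0,-0.56,0],[0.16,-0.143,0,-0.7,0]]}}

```text
time_s: 0.6
ee_pos: [300.0, -347.9, 213.6]
ee_rot: [-180.0, -0.0, 60.7]
force: [1.5, -0.8, 0.6]
gripper_width: 54.4
gripper_force: 0.0
```

```bash
cat >> h.py <<'E'
import sys
P=dict(red=(375,-207),blue=(383,199),yellow=(557,-220),key=(595,244.5),cred=(491,-14),cblue=(502.4,47),cyellow=(551.5,-25.4),cblack=(562.9,35.6))
def go(t):
    s=env.state(); rm=R.from_euler('xyz',s['ee_rot'],degrees=True).as_matrix(); p=P[t] if isinstance(t,str) else t
    d=np.array([p[0],p[1],s['ee_pos'][2]])-s['ee_pos']
    print(t,'t',round(s['time_s'],2),'pos',s['ee_pos'].round(1),'rot',s['ee_rot'].round(1),'w',round(s['gripper_width'],1),'F',s['force'].round(1),'tool d',(rm.T@d).round(1),'dist',np.linalg.norm(d).round())
if __name__=="__main__":
    for t in sys.argv[1:]: go(t)
E
python3 h.py red
```

```text
red t 0.6 pos [ 300.  -347.9  213.6] rot [-180.    -0.    60.7] w 54.4 F [ 1.5 -0.8  0.6] tool d [ 1.596e+02 -3.700e+00  1.000e-01] dist 160.0
```

Emit:
{"op": "apply_moves", "data": {"deltas": [[0.04,-0.001,0.02,-0.11,0],[0.08,-0.002,0.05,-0.22,0],[0.12,-0.003,0.08,-0.33,0],[0.16,-0.004,0.11,-0.33,0],[0.16,-0.004,0.11,-0.33,0]]}}

```text
time_s: 1.1
ee_pos: [373.8, -203.7, 100.5]
ee_rot: [-179.5, -0.2, 79.6]
force: [-0.5, 0.2, -0.2]
gripper_width: 45.7
gripper_force: 0.0
```

Run:
```python
from h import *
go("red")
cv2.imwrite("pics/s1.png",cv2.resize(cams.grab_frame("side")[80:260,300:500],(800,720))[:600])
```

```text
red t 1.1 pos [ 373.8 -203.7  100.5] rot [-179.5   -0.2   79.6] w 45.7 F [-0.5  0.2 -0.2] tool d [-3.   1.8 -0. ] dist 3.0
```

View pics/s1.png

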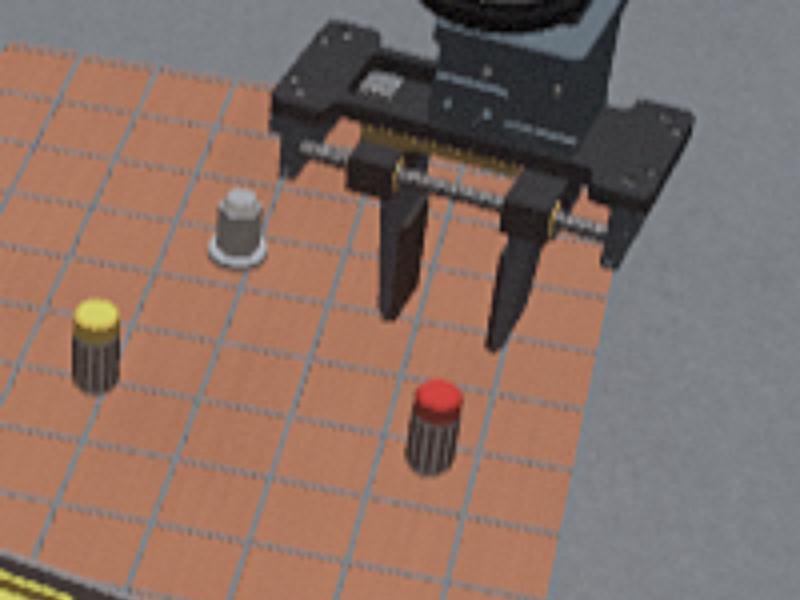

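The fingertips at (390,315) and (495,345) straddle the red nut at (437,400), so the arm can go down.

Emit:
{"op": "apply_moves", "data": {"deltas": [[-0.002,0.001,0,0,0],[-0.002,0.001,0.025,0,0],[-0.002,0.001,0.055,0,0],[-0.002,0.001,0.083,0,0],[-0.002,0.001,0.083,0,0]], "grip_force": 20}}

```text
time_s: 1.65
ee_pos: [374.1, -211.4, 19.4]
ee_rot: [-179.7, -0.1, 79.1]
force: [0.1, 0.9, 1.3]
gripper_width: 45.7
gripper_force: 0.0
```

Run:
```python
from h import *
go("red")
cv2.imwrite("pics/s2.png",cv2.resize(cams.grab_frame("side")[130:230,350:475],(750,600)))
```

```text
red t 1.65 pos [ 374.1 -211.4   19.4] rot [-1.797e+02 -1.000e-01  7.910e+01] w 45.7 F [0.1 0.9 1.3] tool d [4.5 0.  0. ] dist 5.0
```

View pics/s2.png

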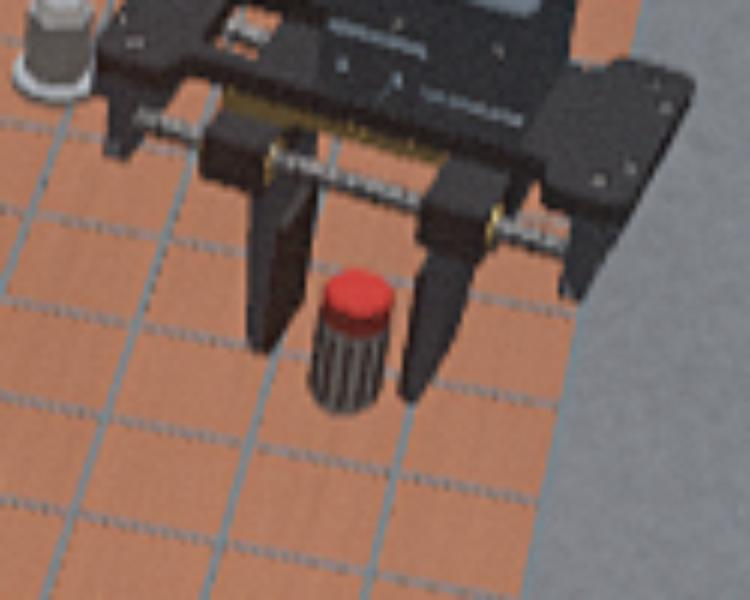

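The nut stands between the fingers, centred along the closing line. I'll shift slightly along tool x and close.

Emit:
{"op": "apply_moves", "data": {"deltas": [[0.004,0,0.001,0,0],[0.004,0,0.001,0,-0.3],[0.004,0,0.001,0,-0.7],[0.004,0,0.001,0,-0.7],[0.004,0,0.001,0,-0.7]], "grip_force": 20}}

```text
time_s: 2.2
ee_pos: [376.9, -207.1, 20.6]
ee_rot: [179.9, 0.0, 79.3]
force: [-0.4, -0.5, 2.6]
gripper_width: 24.2
gripper_force: 19.6
```

```bash
python3 h.py red
```

```text
red t 2.2 pos [ 376.9 -207.1   20.6] rot [179.9   0.   79.3] w 24.2 F [-0.4 -0.5  2.6] tool d [-0.2 -1.9 -0. ] dist 2.0
```

Emit:
{"op": "apply_moves", "data": {"deltas": [[0,0,-0.01,0,-0.7],[0,0,-0.03,0,-0.7],[0,0,-0.05,0,-0.7],[0,0,-0.05,0,-0.7],[0,0,-0.05,0,-0.7]]}}

```text
time_s: 2.7
ee_pos: [376.9, -207.0, 70.2]
ee_rot: [179.9, 0.0, 79.3]
force: [-0.3, 0.3, -0.9]
gripper_width: 23.8
gripper_force: 19.7
```

```bash
python3 h.py red cred
```

```text
red t 2.7 pos [ 376.9 -207.    70.2] rot [179.9   0.   79.3] w 23.8 F [-0.3  0.3 -0.9] tool d [-0.3 -1.8 -0. ] dist 2.0
cred t 2.7 pos [ 376.9 -207.    70.2] rot [179.9   0.   79.3] w 23.8 F [-0.3  0.3 -0.9] tool d [210.9  76.3  -0. ] dist 224.0
```

Emit:
{"op": "apply_moves", "data": {"deltas": [[0.012,0.004,0,0,-0.7],[0.035,0.013,0,0,-0.7],[0.065,0.024,0,0,-0.7],[0.095,0.034,0,0,-0.7],[0.125,0.045,0,0,-0.7]]}}

```text
time_s: 3.2
ee_pos: [444.0, -90.5, 68.9]
ee_rot: [-179.9, -0.0, 79.3]
force: [0.2, -1.0, -1.7]
gripper_width: 23.7
gripper_force: 19.7
```

Emit:
{"op": "apply_moves", "data": {"deltas": [[0.03,0.011,0,0,-0.7],[0.06,0.022,0,0,-0.7],[0.08,0.03,0,0,-0.7],[0.086,0.031,0,0,-0.7],[0.086,0.031,0,0,-0.7]]}}

```text
time_s: 3.7
ee_pos: [490.0, -12.7, 69.0]
ee_rot: [-179.9, 0.0, 79.4]
force: [-1.0, -0.7, -1.4]
gripper_width: 24.0
gripper_force: 19.7
```

Run:
```python
from h import *
go("cred")
cv2.imwrite("pics/s3.png",cv2.resize(cams.grab_frame("side")[160:310,240:440],(800,600)))
```

```text
cred t 3.7 pos [490.  -12.7  69. ] rot [-179.9    0.    79.4] w 24.0 F [-1.  -0.7 -1.4] tool d [-1.   1.2 -0. ] dist 2.0
```

View pics/s3.png

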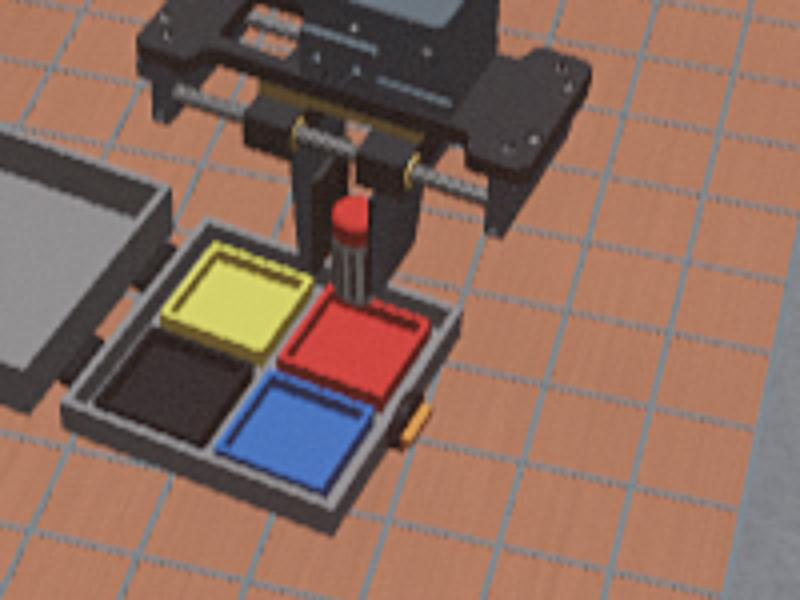

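The nut hangs at (352,300) over the red cup, whose centre is at (355,345). Lower it and release.

Emit:
{"op": "apply_moves", "data": {"deltas": [[-0.001,0.001,0.012,0,-0.7],[-0.001,0.001,0.03,0,-0.7],[-0.001,0.001,0.04,0,-0.7],[-0.001,0.001,0.0425,0,-0.7],[-0.001,0.001,0.0425,0,-0.7]]}}

```text
time_s: 4.25
ee_pos: [490.1, -15.6, 27.0]
ee_rot: [-179.9, 0.0, 79.2]
force: [0.8, -0.7, -0.8]
gripper_width: 24.0
gripper_force: 20.0
```

Emit:
{"op": "apply_moves", "data": {"deltas": [[0,0,0,0,-0.7],[0,0,0,0,-0.4],[0,0,0,0,-0.2],[0,0,0,0,0],[0,0,0,0,0]]}}

```text
time_s: 4.75
ee_pos: [491.5, -15.0, 27.5]
ee_rot: [180.0, 0.0, 79.3]
force: [0.0, -0.6, 0.6]
gripper_width: 45.5
gripper_force: 0.0
```

Emit:
{"op": "apply_moves", "data": {"deltas": [[0,0,-0.01,0,0],[0,0,-0.03,0,0],[0,0,-0.06,0,0],[0,0,-0.075,0,0],[0,0,-0.075,0,0]]}}

```text
time_s: 5.25
ee_pos: [493.3, -15.0, 105.3]
ee_rot: [179.6, -0.0, 79.3]
force: [0.5, -0.0, 0.2]
gripper_width: 45.6
gripper_force: 0.0
```

Run:
```python
from h import *
go("cred");go("blue")
print(blobs(cams.grab_frame("side"),"red",(240,160,440,310)))
```

```text
cred t 5.25 pos [493.3 -15.  105.3] rot [179.6  -0.   79.3] w 45.6 F [ 0.5 -0.   0.2] tool d [ 0.6 -2.5 -0. ] dist 3.0
blue t 5.25 pos [493.3 -15.  105.3] rot [179.6  -0.   79.3] w 45.6 F [ 0.5 -0.   0.2] tool d [ 189.8 -148.2   -0.8] dist 241.0
[]
```

Emit:
{"op": "apply_moves", "data": {"deltas": [[0.02,-0.015,0,0,0],[0.055,-0.042,0,0,0],[0.09,-0.07,0,0,0],[0.125,-0.097,0,0,0],[0.16,-0.124,0,0,0]]}}

```text
time_s: 5.8
ee_pos: [397.5, 166.2, 101.4]
ee_rot: [-179.9, 0.1, 79.3]
force: [0.9, 0.2, -0.3]
gripper_width: 45.8
gripper_force: 0.0
```

Emit:
{"op": "apply_moves", "data": {"deltas": [[0.02,-0.015,0,0,0],[0.03,-0.023,0,0,0],[0.03,-0.023,0,0,0],[0.03,-0.023,0,0,0]]}}

```text
time_s: 6.2
ee_pos: [382.5, 198.4, 102.0]
ee_rot: [-180.0, 0.1, 79.3]
force: [-0.7, 1.0, 0.5]
gripper_width: 45.6
gripper_force: 0.0
```

Run:
```python
from h import *
go("blue")
cv2.imwrite("pics/s4.png",cams.grab_frame("side")[170:460,120:460])
```

```text
blue t 6.2 pos [382.5 198.4 102. ] rot [-1.80e+02  1.00e-01  7.93e+01] w 45.6 F [-0.7  1.   0.5] tool d [ 0.7  0.4 -0. ] dist 1.0
```

View pics/s4.png

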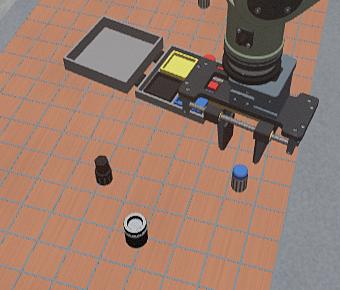

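The fingertips at (225,145) and (260,160) straddle the blue nut at (240,172). The red cap shows at (213,87) in the case.

Emit:
{"op": "apply_moves", "data": {"deltas": [[0,0,0.015,0,0],[0,0,0.045,0,0],[0,0,0.07,0,0],[0,0,0.082,0,0],[0,0,0.082,0,0]]}}

```text
time_s: 6.75
ee_pos: [381.7, 197.3, 18.9]
ee_rot: [-179.8, 0.2, 79.2]
force: [0.0, -0.7, 0.4]
gripper_width: 45.7
gripper_force: 0.0
```

Emit:
{"op": "apply_moves", "data": {"deltas": [[0,0,0,0,0],[0,0,0,0,-0.3],[0,0,0,0,-0.7],[0,0,0,0,-0.7],[0,0,0,0,-0.7]]}}

```text
time_s: 7.25
ee_pos: [382.7, 199.2, 21.0]
ee_rot: [179.9, -0.0, 79.3]
force: [-0.2, 0.1, 2.9]
gripper_width: 23.5
gripper_force: 19.9
```

Emit:
{"op": "apply_moves", "data": {"deltas": [[0,0,-0.01,0,-0.7],[0,0,-0.03,0,-0.7],[0,0,-0.05,0,-0.7],[0,0,-0.05,0,-0.7],[0,0,-0.05,0,-0.7]]}}

```text
time_s: 7.75
ee_pos: [382.3, 199.1, 70.7]
ee_rot: [180.0, -0.0, 79.3]
force: [-0.3, -0.8, -0.4]
gripper_width: 23.5
gripper_force: 19.9
```

```bash
python3 h.py blue cblue
```

```text
blue t 7.75 pos [382.3 199.1  70.7] rot [180.   -0.   79.3] w 23.5 F [-0.3 -0.8 -0.4] tool d [0.  0.7 0. ] dist 1.0
cblue t 7.75 pos [382.3 199.1  70.7] rot [180.   -0.   79.3] w 23.5 F [-0.3 -0.8 -0.4] tool d [-1.271e+02  1.462e+02  1.000e-01] dist 194.0
```

Emit:
{"op": "apply_moves", "data": {"deltas": [[-0.01,0.012,0,0,-0.7],[-0.028,0.032,0,0,-0.7],[-0.048,0.056,0,0,-0.7],[-0.068,0.079,0,0,-0.7],[-0.088,0.102,0,0,-0.7]]}}

```text
time_s: 8.25
ee_pos: [465.9, 92.5, 69.3]
ee_rot: [-179.9, 0.1, 79.3]
force: [1.0, -0.8, -0.7]
gripper_width: 23.1
gripper_force: 19.9
```

Emit:
{"op": "apply_moves", "data": {"deltas": [[-0.019,0.022,0,0,-0.7],[-0.033,0.038,0,0,-0.7],[-0.039,0.044,0,0,-0.7],[-0.039,0.044,0,0,-0.7],[-0.039,0.044,0,0,-0.7]]}}

```text
time_s: 8.75
ee_pos: [500.9, 47.6, 69.8]
ee_rot: [-179.9, 0.0, 79.3]
force: [0.1, 0.2, -0.5]
gripper_width: 23.7
gripper_force: 19.9
```

Run:
```python
from h import *
go("cblue")
cv2.imwrite("pics/s5.png",cv2.resize(cams.grab_frame("side")[160:310,240:440],(800,600)))
```

```text
cblue t 8.75 pos [500.9  47.6  69.8] rot [-179.9    0.    79.3] w 23.7 F [ 0.1  0.2 -0.5] tool d [-0.3  1.5 -0. ] dist 2.0
```

View pics/s5.png

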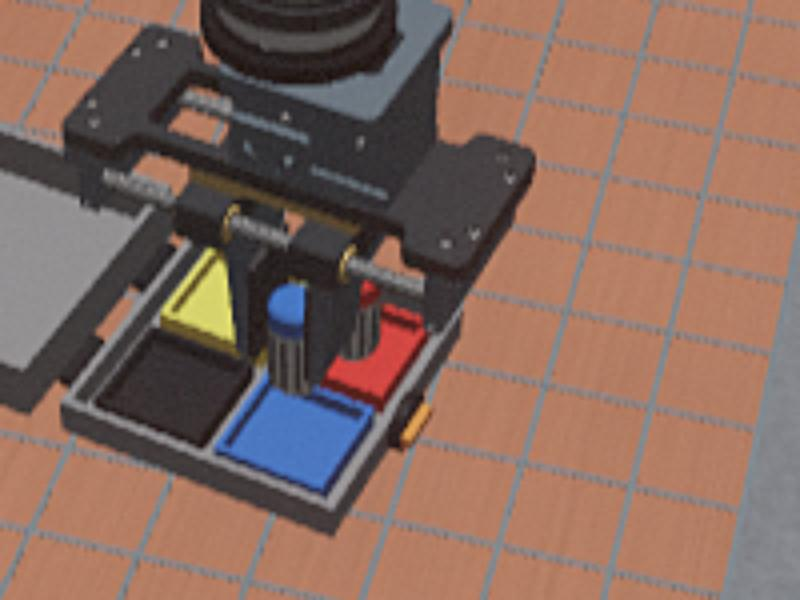

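Red stands upright in its cup, with its base at (360,350). The blue nut hangs over the blue cup. Lower it and release.

Emit:
{"op": "apply_moves", "data": {"deltas": [[0,0.001,0.012,0,-0.7],[0,0.001,0.03,0,-0.7],[0,0.001,0.04,0,-0.7],[0,0.001,0.0425,0,-0.7],[0,0.001,0.0425,0,-0.7]]}}

```text
time_s: 9.3
ee_pos: [501.9, 47.4, 27.7]
ee_rot: [-179.9, 0.0, 79.3]
force: [-2.3, 0.7, 1.4]
gripper_width: 23.5
gripper_force: 20.0
```

Emit:
{"op": "apply_moves", "data": {"deltas": [[0,0,0,0,-0.7],[0,0,0,0,-0.4],[0,0,0,0,-0.2],[0,0,0,0,0],[0,0,0,0,0]]}}

```text
time_s: 9.8
ee_pos: [503.4, 46.9, 27.9]
ee_rot: [180.0, 0.0, 79.3]
force: [-1.1, -0.0, 0.1]
gripper_width: 45.0
gripper_force: 0.0
```

Emit:
{"op": "apply_moves", "data": {"deltas": [[0,0,-0.01,0,0],[0,0,-0.03,0,0],[0,0,-0.06,0,0],[0,0,-0.085,0,0],[0,0,-0.085,0,0]]}}

```text
time_s: 10.3
ee_pos: [505.9, 47.1, 117.0]
ee_rot: [179.5, -0.1, 79.3]
force: [0.2, -0.7, 0.4]
gripper_width: 45.5
gripper_force: 0.0
```

```bash
python3 h.py cblue yellow
```

```text
cblue t 10.3 pos [505.9  47.1 117. ] rot [ 1.795e+02 -1.000e-01  7.930e+01] w 45.5 F [ 0.2 -0.7  0.4] tool d [-0.7 -3.4 -0. ] dist 3.0
yellow t 10.3 pos [505.9  47.1 117. ] rot [ 1.795e+02 -1.000e-01  7.930e+01] w 45.5 F [ 0.2 -0.7  0.4] tool d [-252.9   99.9    0.3] dist 272.0
```

Emit:
{"op": "apply_moves", "data": {"deltas": [[-0.02,0.008,0,0,0],[-0.06,0.024,0,0,0],[-0.1,0.04,0,0,0],[-0.145,0.058,0,0,0],[-0.185,0.075,0,0,0]]}}

```text
time_s: 10.8
ee_pos: [542.2, -150.7, 112.6]
ee_rot: [-180.0, 0.0, 79.3]
force: [1.0, 0.6, -0.0]
gripper_width: 45.8
gripper_force: 0.0
```

Emit:
{"op": "apply_moves", "data": {"deltas": [[-0.035,0.014,0,0,0],[-0.06,0.025,0,0,0],[-0.068,0.028,0,0,0],[-0.068,0.028,0,0,0],[-0.068,0.028,0,0,0]]}}

```text
time_s: 11.3
ee_pos: [556.7, -219.7, 112.6]
ee_rot: [-179.9, -0.0, 79.3]
force: [0.0, -0.3, 0.1]
gripper_width: 45.6
gripper_force: 0.0
```

Run:
```python
from h import *
go("yellow")
cv2.imwrite("pics/s6.png",cv2.resize(cams.grab_frame("side")[60:300,220:500],(700,600)))
```

```text
yellow t 11.3 pos [ 556.7 -219.7  112.6] rot [-179.9   -0.    79.3] w 45.6 F [ 0.  -0.3  0.1] tool d [-0.3  0.4 -0. ] dist 0.0
```

View pics/s6.png

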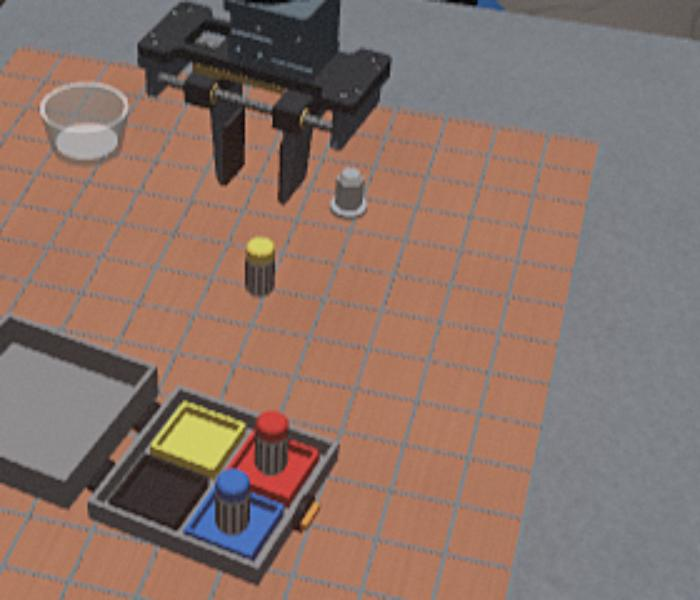

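Red (272,440) and blue (233,500) stand upright in their cups. The fingers at (228,180) and (292,198) are centred above the yellow nut (260,250).

Emit:
{"op": "apply_moves", "data": {"deltas": [[0,0,0.015,0,0],[0,0,0.05,0,0],[0,0,0.08,0,0],[0,0,0.093,0,0],[0,0,0.093,0,0]]}}

```text
time_s: 11.85
ee_pos: [556.0, -219.2, 18.4]
ee_rot: [-179.8, -0.1, 79.4]
force: [-0.2, -0.1, 0.5]
gripper_width: 45.9
gripper_force: 0.0
```

Emit:
{"op": "apply_moves", "data": {"deltas": [[0,0,0,0,0],[0,0,0,0,-0.3],[0,0,0,0,-0.7],[0,0,0,0,-0.7],[0,0,0,0,-0.7]]}}

```text
time_s: 12.35
ee_pos: [557.6, -221.0, 20.8]
ee_rot: [179.9, 0.0, 79.3]
force: [-1.1, 0.9, 4.0]
gripper_width: 23.7
gripper_force: 19.8
```

Emit:
{"op": "apply_moves", "data": {"deltas": [[0,0,-0.01,0,-0.7],[0,0,-0.03,0,-0.7],[0,0,-0.05,0,-0.7],[0,0,-0.05,0,-0.7],[0,0,-0.05,0,-0.7]]}}

```text
time_s: 12.85
ee_pos: [557.3, -220.8, 70.1]
ee_rot: [180.0, 0.0, 79.3]
force: [-0.2, 0.2, -0.9]
gripper_width: 23.5
gripper_force: 19.8
```

```bash
python3 h.py yellow cyellow
```

```text
yellow t 12.85 pos [ 557.3 -220.8   70.1] rot [180.    0.   79.3] w 23.5 F [-0.2  0.2 -0.9] tool d [ 0.7 -0.4 -0. ] dist 1.0
cyellow t 12.85 pos [ 557.3 -220.8   70.1] rot [180.    0.   79.3] w 23.5 F [-0.2  0.2 -0.9] tool d [ 1.909e+02 -4.200e+01 -1.000e-01] dist 195.0
```

Emit:
{"op": "apply_moves", "data": {"deltas": [[0.012,-0.003,0,0,-0.7],[0.035,-0.008,0,0,-0.7],[0.065,-0.014,0,0,-0.7],[0.095,-0.021,0,0,-0.7],[0.125,-0.027,0,0,-0.7]]}}

```text
time_s: 13.35
ee_pos: [552.6, -90.9, 68.7]
ee_rot: [-179.8, -0.0, 79.3]
force: [-0.9, 0.0, -2.3]
gripper_width: 23.7
gripper_force: 19.8
```

Emit:
{"op": "apply_moves", "data": {"deltas": [[0.03,-0.007,0,0,-0.7],[0.055,-0.012,0,0,-0.7],[0.066,-0.015,0,0,-0.7],[0.066,-0.015,0,0,-0.7],[0.066,-0.015,0,0,-0.7]]}}

```text
time_s: 13.85
ee_pos: [551.3, -25.7, 69.5]
ee_rot: [-180.0, 0.0, 79.3]
force: [0.4, 0.0, -1.4]
gripper_width: 23.8
gripper_force: 19.8
```

```bash
python3 h.py cyellow
```

```text
cyellow t 13.85 pos [551.3 -25.7  69.5] rot [-180.     0.    79.3] w 23.8 F [ 0.4  0.  -1.4] tool d [ 0.3  0.2 -0. ] dist 0.0
```

Emit:
{"op": "apply_moves", "data": {"deltas": [[0,0,0.012,0,-0.7],[0,0,0.03,0,-0.7],[0,0,0.04,0,-0.7],[0,0,0.0425,0,-0.7],[0,0,0.0425,0,-0.7]]}}

```text
time_s: 14.35
ee_pos: [550.5, -26.1, 27.1]
ee_rot: [-179.9, 0.0, 79.2]
force: [-1.7, -1.0, 1.8]
gripper_width: 23.6
gripper_force: 20.0
```

Emit:
{"op": "apply_moves", "data": {"deltas": [[0,0,0,0,-0.7],[0,0,0,0,-0.4],[0,0,0,0,-0.2],[0,0,0,0,-0.1],[0,0,0,0,-0.1]]}}

```text
time_s: 14.85
ee_pos: [551.8, -25.3, 27.5]
ee_rot: [180.0, -0.0, 79.3]
force: [0.3, -0.3, -0.7]
gripper_width: 41.0
gripper_force: 0.0
```

Emit:
{"op": "apply_moves", "data": {"deltas": [[0,0,-0.01,0,-0.1],[0,0,-0.03,0,-0.1],[0,0,-0.06,0,-0.1],[0,0,-0.085,0,-0.1],[0,0,-0.085,0,-0.1]]}}

```text
time_s: 15.35
ee_pos: [554.4, -25.4, 116.8]
ee_rot: [179.5, -0.1, 79.3]
force: [0.2, -0.1, 0.7]
gripper_width: 41.0
gripper_force: 0.0
```

```bash
python3 h.py cyellow key
```

```text
cyellow t 15.35 pos [554.4 -25.4 116.8] rot [ 1.795e+02 -1.000e-01  7.930e+01] w 41.0 F [ 0.2 -0.1  0.7] tool d [-0.5 -2.8 -0. ] dist 3.0
key t 15.35 pos [554.4 -25.4 116.8] rot [ 1.795e+02 -1.000e-01  7.930e+01] w 41.0 F [ 0.2 -0.1  0.7] tool d [ 2.728e+02 -1.020e+01  2.000e-01] dist 273.0
```

Emit:
{"op": "apply_moves", "data": {"deltas": [[0.02,0,0,0,0],[0.06,-0.002,0,0,0],[0.105,-0.003,0,0,0],[0.15,-0.004,0,0,0],[0.195,-0.006,0,0,0]]}}

```text
time_s: 15.85
ee_pos: [581.7, 168.9, 112.1]
ee_rot: [-180.0, 0.0, 79.3]
force: [0.8, 0.7, 0.5]
gripper_width: 45.9
gripper_force: 0.0
```

Emit:
{"op": "apply_moves", "data": {"deltas": [[0.04,-0.001,0,0,0],[0.07,-0.002,0,0,0],[0.078,-0.002,0,0,0],[0.078,-0.002,0,0,0],[0.078,-0.002,0,0,0]]}}

```text
time_s: 16.35
ee_pos: [593.9, 243.2, 112.0]
ee_rot: [-179.9, 0.1, 79.3]
force: [-0.3, 0.8, 0.3]
gripper_width: 45.8
gripper_force: 0.0
```

Run:
```python
from h import *
go("key")
cv2.imwrite("pics/s7.png",cv2.resize(cams.grab_frame("side")[190:430,130:410],(700,600)))
```

```text
key t 16.35 pos [593.9 243.2 112. ] rot [-1.799e+02  1.000e-01  7.930e+01] w 45.8 F [-0.3  0.8  0.3] tool d [ 1.5  0.8 -0. ] dist 2.0
```

View pics/s7.png

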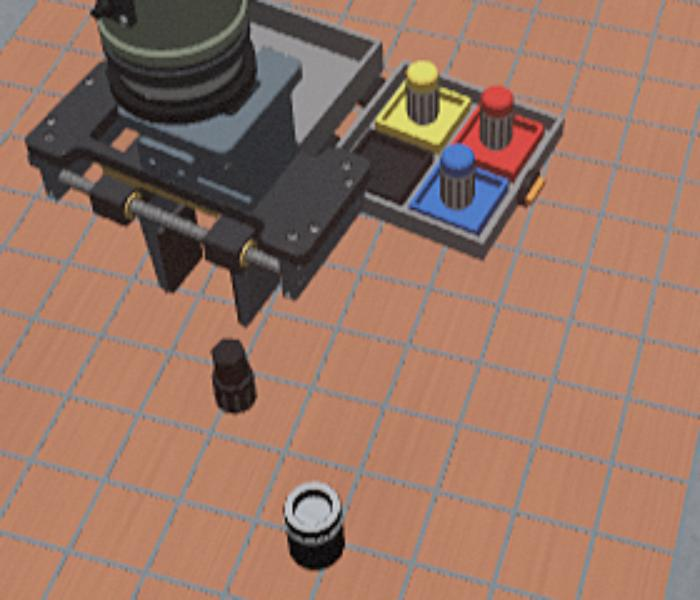

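All three nuts stand in their cups. The fingertips' midpoint (207,305) looks slightly far-x of the key (228,350), so I'll descend part way, shifted about 2 mm, and check from nearer.

Emit:
{"op": "apply_moves", "data": {"deltas": [[0.001,-0.002,0.015,0,0],[0.001,-0.002,0.04,0,0],[0.001,-0.002,0.052,0,0],[0.001,-0.002,0.052,0,0]]}}

```text
time_s: 16.8
ee_pos: [591.3, 244.0, 58.6]
ee_rot: [-179.8, 0.2, 79.2]
force: [-0.8, -0.5, -0.6]
gripper_width: 45.6
gripper_force: 0.0
```

Run:
```python
from h import *
go("key")
cv2.imwrite("pics/s8.png",cv2.resize(cams.grab_frame("side")[260:380,150:300],(750,600)))
```

```text
key t 16.8 pos [591.3 244.   58.6] rot [-179.8    0.2   79.2] w 45.6 F [-0.8 -0.5 -0.6] tool d [ 1.2  3.5 -0. ] dist 4.0
```

View pics/s8.png

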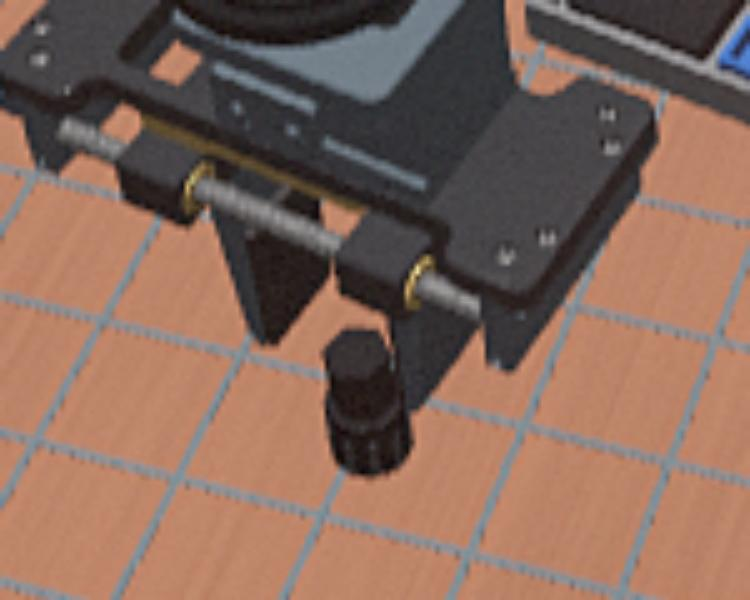

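At close range the fingers (inner corners (272,345) and (403,405) at their near edge) straddle the key top (357,350). Going down to the shoulder.

Emit:
{"op": "apply_moves", "data": {"deltas": [[0.001,0,0.01,0,0],[0.001,0,0.025,0,0],[0.001,0,0.038,0,0],[0.001,0,0.042,0,0],[0.001,0,0.042,0,0]]}}

```text
time_s: 17.35
ee_pos: [592.5, 246.6, 17.8]
ee_rot: [-179.9, 0.0, 79.3]
force: [0.1, -0.3, -0.2]
gripper_width: 45.6
gripper_force: 0.0
```

Emit:
{"op": "apply_moves", "data": {"deltas": [[0,0,0,0,0],[0,0,0,0,-0.2],[0,0,0,0,-0.4],[0,0,0,0,-0.7],[0,0,0,0,-0.7]], "grip_force": 25}}

```text
time_s: 17.85
ee_pos: [593.6, 246.9, 19.0]
ee_rot: [179.9, -0.0, 79.3]
force: [1.3, -0.5, 1.9]
gripper_width: 25.0
gripper_force: 25.0
```

Run:
```python
from h import *
go("key")
cv2.imwrite("pics/s9.png",cv2.resize(cams.grab_frame("side")[260:380,150:300],(750,600)))
```

```text
key t 17.85 pos [593.6 246.9  19. ] rot [179.9  -0.   79.3] w 25.0 F [ 1.3 -0.5  1.9] tool d [-2.1  1.8  0. ] dist 3.0
```

View pics/s9.png

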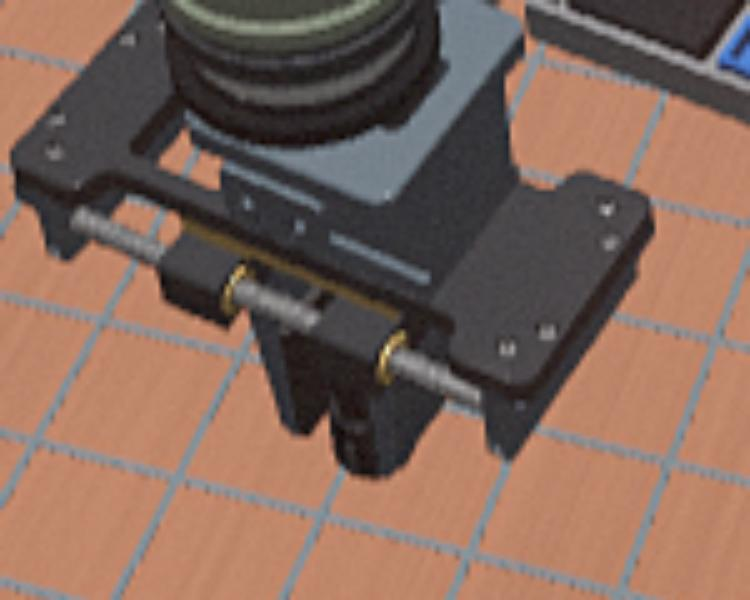

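The key is held upright between the fingers, base at (370,472), on the round part (25 mm). Lift gently.

Emit:
{"op": "apply_moves", "data": {"deltas": [[0,0,-0.005,0,-0.7],[0,0,-0.02,0,-0.7],[0,0,-0.04,0,-0.7],[0,0,-0.05,0,-0.7],[0,0,-0.05,0,-0.7]]}}

```text
time_s: 18.4
ee_pos: [593.5, 247.1, 69.9]
ee_rot: [179.9, -0.1, 79.3]
force: [0.1, 0.0, -1.3]
gripper_width: 24.7
gripper_force: 25.0
```

Run:
```python
from h import *
go("cblack")
cv2.imwrite("pics/s10.png",cv2.resize(cams.grab_frame("side")[240:360,150:300],(750,600)))
```

```text
cblack t 18.4 pos [593.5 247.1  69.9] rot [ 1.799e+02 -1.000e-01  7.930e+01] w 24.7 F [ 0.1  0.  -1.3] tool d [-213.5    9.2   -0.3] dist 214.0
```

View pics/s10.png

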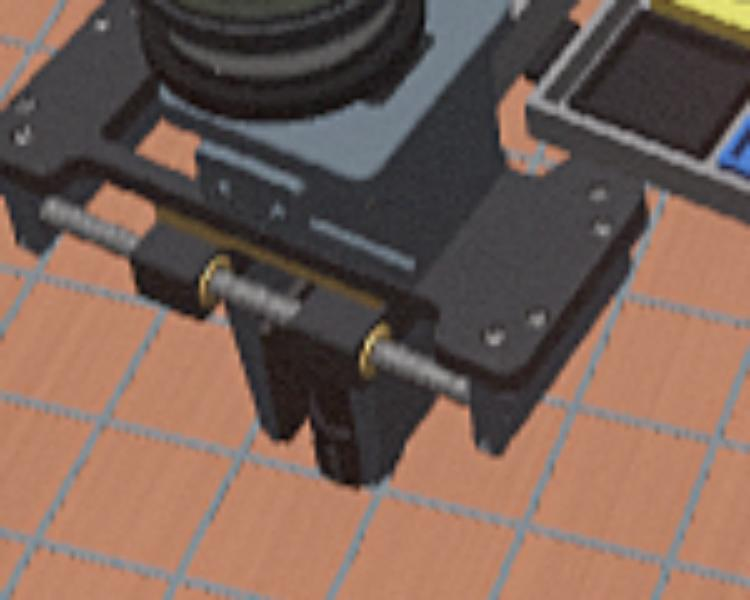

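The key is lifted and hangs straight. Carry it to the black cup.

Emit:
{"op": "apply_moves", "data": {"deltas": [[-0.008,0,0,0,-0.7],[-0.025,0.001,0,0,-0.7],[-0.05,0.002,0,0,-0.7],[-0.08,0.003,0,0,-0.7],[-0.11,0.005,0,0,-0.7]]}}

```text
time_s: 18.95
ee_pos: [575.9, 135.4, 67.5]
ee_rot: [-179.9, 0.1, 79.3]
force: [0.5, 0.2, -1.3]
gripper_width: 24.6
gripper_force: 25.0
```

Emit:
{"op": "apply_moves", "data": {"deltas": [[-0.03,0.001,0,0,-0.7],[-0.06,0.002,0,0,-0.7],[-0.085,0.003,0,0,-0.7],[-0.1,0.004,0,0,-0.7],[-0.104,0.004,0,0,-0.7]]}}

```text
time_s: 19.45
ee_pos: [561.1, 32.8, 68.0]
ee_rot: [-179.9, 0.0, 79.1]
force: [-0.2, 1.0, -1.8]
gripper_width: 24.7
gripper_force: 25.0
```

Emit:
{"op": "apply_moves", "data": {"deltas": [[0,0,0,0,-0.7],[0,0,0,0,-0.7]]}}

```text
time_s: 19.65
ee_pos: [562.0, 35.5, 68.3]
ee_rot: [-180.0, -0.0, 79.3]
force: [-0.0, 0.5, -1.0]
gripper_width: 25.0
gripper_force: 25.0
```

Run:
```python
from h import *
go("cblack")
cv2.imwrite("pics/s11.png",cv2.resize(cams.grab_frame("side")[170:310,220:395],(750,600)))
```

```text
cblack t 19.65 pos [562.   35.5  68.3] rot [-180.    -0.    79.3] w 25.0 F [-0.   0.5 -1. ] tool d [0.3 0.8 0. ] dist 1.0
```

View pics/s11.png

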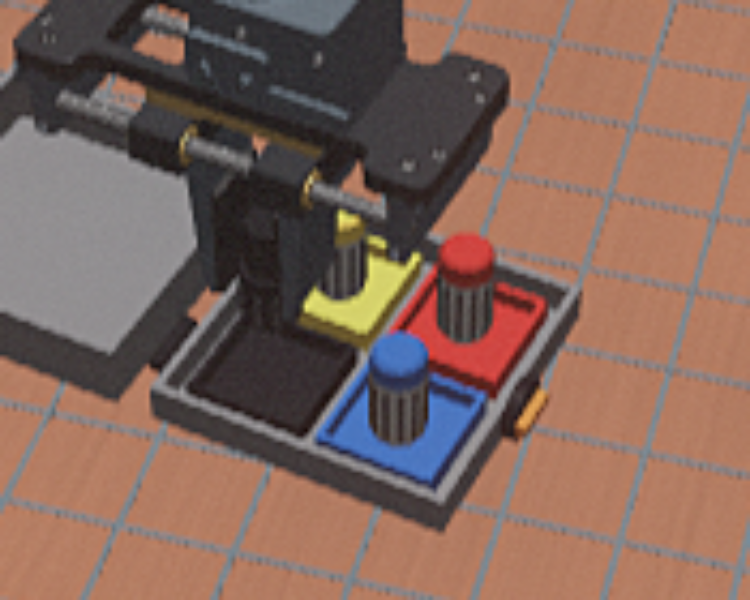

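The key hangs over the black cup, its base near (262,320) and the cup centre near (272,375). Lower it slowly.

Emit:
{"op": "apply_moves", "data": {"deltas": [[0,0.001,0.01,0,-0.7],[0,0.001,0.025,0,-0.7],[0,0.001,0.036,0,-0.7],[0,0.001,0.0415,0,-0.7],[0,0.001,0.0415,0,-0.7]]}}

```text
time_s: 20.2
ee_pos: [562.7, 35.0, 26.4]
ee_rot: [-179.9, 0.0, 79.3]
force: [1.0, -0.2, -1.4]
gripper_width: 24.7
gripper_force: 25.0
```

Emit:
{"op": "apply_moves", "data": {"deltas": [[0,0,0,0,-0.7],[0,0,0.001,0,-0.7],[0,0,0.001,0,-0.7]]}}

```text
time_s: 20.5
ee_pos: [563.2, 34.7, 26.0]
ee_rot: [180.0, -0.0, 79.3]
force: [0.1, 0.1, -0.4]
gripper_width: 24.9
gripper_force: 25.0
```

Emit:
{"op": "apply_moves", "data": {"deltas": [[0,0,0,0,-0.5],[0,0,0,0,-0.35],[0,0,0,0,-0.2],[0,0,0,0,-0.1],[0,0,0,0,-0.1]]}}

```text
time_s: 21.0
ee_pos: [563.0, 34.6, 26.0]
ee_rot: [180.0, 0.0, 79.3]
force: [0.2, 0.4, 0.6]
gripper_width: 40.7
gripper_force: 0.0
```

Emit:
{"op": "apply_moves", "data": {"deltas": [[0,0,-0.01,0,-0.1],[0,0,-0.03,0,-0.1],[0,0,-0.06,0,-0.1],[0,0,-0.1,0,-0.1],[0,0,-0.14,0,-0.1]]}}

```text
time_s: 21.5
ee_pos: [562.6, 34.6, 167.9]
ee_rot: [-180.0, 0.0, 79.3]
force: [0.4, 0.3, 0.1]
gripper_width: 41.3
gripper_force: 0.0
```

Emit:
{"op": "apply_moves", "data": {"deltas": [[-0.03,0,-0.02,0,-0.1],[-0.07,0,-0.02,0,-0.1],[-0.11,0,-0.02,0,-0.1],[-0.13,0,-0.02,0,-0.1],[-0.13,0,-0.02,0,-0.1]]}}

```text
time_s: 22.0
ee_pos: [538.2, -95.4, 186.9]
ee_rot: [179.9, 0.0, 79.1]
force: [0.4, 0.3, 0.3]
gripper_width: 41.2
gripper_force: 0.0
```

Run:
```python
from h import *
go("cblack")
cv2.imwrite("pics/s12.png",cams.grab_frame("side"))
```

```text
cblack t 22.0 pos [538.2 -95.4 186.9] rot [179.9   0.   79.1] w 41.2 F [0.4 0.3 0.3] tool d [ 1.333e+02 -6.000e-01 -1.000e-01] dist 133.0
```

View pics/s12.png

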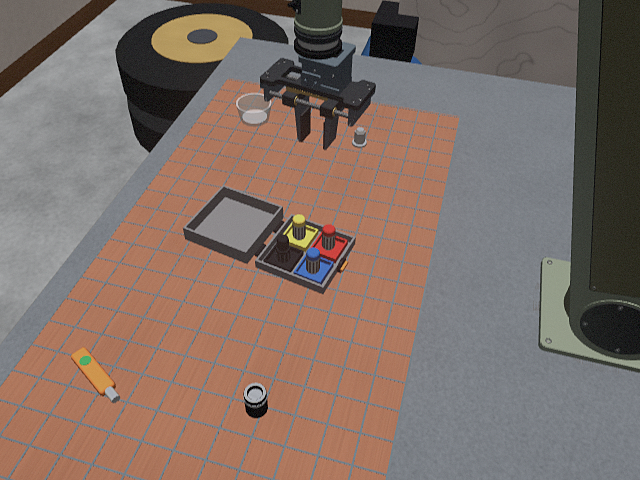

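The final view shows yellow (299,230), red (329,238), blue (313,262) and the key (283,248) all upright in their cups. The hex nut (360,138) and socket (256,400) haven't moved.

```bash
python3 -c "
from workcell import env
print(env.job_done())"
```

```text
the job is handed in; nothing more can be done
None
```

The job is handed in at about 22 s: the last picture shows the red, blue and yellow nuts and the key (hexagon end up) standing upright in their matching cups, with the hex nut and socket where they were.

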